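# Bolt the heating bath to the rotary evaporator's base

## Robot

A 6-joint arm with a two-finger parallel gripper is mounted at the origin on the work surface. World frame = base frame: x ahead of the robot, y to its left, z up, the work surface at z = 0. Lengths are in m, angles in rad, forces in N, time in s.
With the tool pointing down it reaches from about 0.225 to 0.875 m from the base axis. Payload 3.4 kg.
Tool frame: the origin (TCP) lies between the finger pads; the fingertips stand 8 mm ahead of it and the grasp point (between the pads) lies 11 mm behind it; z points along the fingers, y is the line along which they close (so a half turn about z gives the same grasp; the last joint's range is limited). The gripper opens to 85 mm and grips with 20 to 120 N. Pads are 22 mm wide; open, the fingers measure 114 mm over their backs; the gripper's body (76 mm by 85 mm) begins 54 mm behind the grasp point. The pads swing forward as they close: fully open they stand 13 mm farther back than shut.
Start: joints at [-1.37, 0.276, 1.505, -0, 1.361, -0.121], TCP at [0.182, -0.546, 0.239] pointing down, gripper open.
Joint ranges: [-2.89, 2.89], [-0.75, 2.08], [0.22, 2.7], [-1.18, 4.32], [0.11, 2.71], [-2.7, 2.7]. Speed limits (rad/s): [2.57, 2.57, 3.14, 3.14, 3.14, 3.14].

## Interface

Orientations are given as a unit quaternion [w, x, y, z].
In Python, from rig import manip, optics, finder gives the robot as it stands.
- The arm moves only by the tool servo_tool, never from a script. Its argument "increments" is a list of rows, each a list of 7 numbers: the shift along the tool's x, y, z in cm, then the turn, a rotation vector about the tool's x, y, z in degrees, then the closure, from -1 (fully open) to 1 (shut). In form: [[x, y, z, rx, ry, rz, gripper], ...]. A call has exactly 5 rows; each row shifts and turns the commanded pose from where the row before left it, along the tool's axes as they then stand; what a row does not reach is not made up. A row lasts 1/10 s, in which the tool goes at most 50 mm and 8.59 degrees, less where a joint would pass 70% of its speed; a pose out of reach is approached as far as the arm can. A call is refused whole if a number of a shift passes 5 or a number of a turn 8.59, either way. A call with a gripper value outside its range is refused whole. The fingers move at their own pace and stop on an object; "squeeze" is the grip in N (left out, the last holds). Time passes only in rows, so rows that do not move let the fingers close, or fill a call up. It gives the time, the measured TCP pose, the force, the opening and the grip force at its end, in the units of the state.
- manip.get_state(): the state, without advancing time (a new reading comes with each control period).
- optics.get_image(name): name is "side" or "top"; returns the picture (480x640x3 uint8, red, green, blue); there is no depth.
- optics.get_calibration(name): a dict with "fov_y" (degrees; the focal length in pixels is half the picture's height over the tangent of half this angle, whatever the lens; pixels are square), "cx", "cy" (the principal point, pixels), "world_to_cam" (4x4, takes a point from world to camera coordinates). Camera axes: x right, y down, z forward; pixel columns grow to the right and rows downward; lengths in m; the calibration is good to about 2 mm. A picture is of the moment at which its call begins. get_calibration takes no time and is no camera call.
- manip.sign_off(): hands the job in; it is judged then, once.
Trained networks look in the newest picture that a camera, given by its name, has taken for a name from the list of things; names that differ only in an ending like _2 or _b are one class to them, and where a whole thing is asked for, a point or a joint stands for the part that bears it (a point fixed in the world has none). Each returns a list of dicts, best first, with "p" (0 to 1); they miss things now and then, are a little off and sometimes report something else, mostly with a low value. They report only what shows in the picture. A call takes as long as a camera call.
- finder.silhouettes(label, camera): "region" (480x640 bool, what is visible of it) and "box" ([centre column, centre row, width, height] in pixels, round what is visible of it).
- finder.tip_of(label, camera): "at" ([column, row] in pixels: a listed point, or the origin of a listed thing).
The state is a dict: "clock": time; "qpos": joint angles; "qd": joint speeds; "effort": joint torques, N m; "position": TCP position; "ee_rot": TCP orientation; "contact_force": force on the tool from outside, world axes, zero at the start; "moment": the same for the moment, N m; "width": finger opening in m; "gripper_force": force on a finger pad.
Only numpy, scipy, OpenCV 4.12 (cv2) and the standard library are available. Lean on these libraries where they do the work, as an engineer would, in place of code of your own. Each camera call takes 0.05 s, during which the arm holds its last target. There are 200 camera calls.

## Task

Lock the heating bath with the sliding bolt on the evaporator's base: with light fingertip pushes, push the red ball knob along its slot towards the bath until the bolt is fully home in the keeper, then push the knob over sideways, away from the robot, down into the short leg of the L-shaped slot as far as it will go. Only push the knob, do not grip or squeeze it, leave the glassware and the other things on and around the base where they are, and take the hand away at the end.

Things in the scene. Friction and masses are not known exactly. Their poses are not given: they have to be found in the camera images.
- evaporator: White rotary evaporator, fixed. Origin on the bench straight below the lock bolt's axis; its y axis runs along the bolt (+y away from the bath), +x across it, away from the robot, z up: the 'evaporator frame' of the other entries. Its base plate, top 12 mm above the bench, reaches from x -130 to +170 and y -560 to +90 mm.
- bath (a point): Centre of the heating bath's rim, 204 mm above the bench. White round bath, 256 mm across, on the base plate at x +50, y -280 mm (evaporator frame); a control box 120 mm high on its robot side reaches to x -120 mm.
- head (a point): Left end of the drive head, at x +50, y -180, z 445 mm (evaporator frame). The head hangs over the bath down to 400 mm above the bench, its flask lower, the condenser above it up to 780 mm high and as far left as y -150 mm. The tower (120 x 110 mm, 572 mm high) stands behind the bath at x +50, y -485 mm.
- knob (a point): Centre of the red ball knob (24 mm across) on the bolt's handle, a 9 mm steel pin standing out of the bolt through the slot; 50 mm from the bolt's axis. In the evaporator frame (mm): bolt fully back, upright: x 0, y +30, z 83; bolt home, upright: x 0, y -22, z 83; turned down into the short leg: x +43, y -22, z 58.
- slot_corner (a point): Corner of the L-slot, on top of the aluminium bolt housing at x 0, y -21, z 48 mm (evaporator frame). Housing: x -16.5 to +16.5, y -41 to +51 mm, top 48 mm above the bench, low screw ears beside it. The slot is open on top: long leg along y, 12 mm wide; short leg 14.5 mm wide, cut through the +x wall from y -28 to -13.5 mm. The bolt's axis lies 33 mm above the bench.
- bolt (a joint): Travel of the bolt towards the bath (along -y of the evaporator), m: 0 fully back, 0.052 at its hard stop, fully home in the keeper. Starts between 0 and 0.015. It stays where it is left; friction 2.5 N plus 8 N per m/s. The slot keeps the handle upright until about 0.048; beyond, it can turn into the short leg, which then holds the bolt home.
- handle (a joint): Turn of the handle about the bolt's axis, rad: 0 upright, growing as the knob goes over towards +x of the evaporator; hard stop at the bottom of the short leg at 1.05. Within the long leg it has a play of about 0.1 either way. It stays where it is left; about 1 N sideways at the knob turns it.
- keeper (a point): Mouth of the hole in the steel keeper block on the bath's carriage, at x 0, y -66, z 33 mm (evaporator frame); the bolt's nose goes in. The block is 44 mm along x, reaches from y -66 to -100 mm, its top 50 mm above the bench.
- stopper: Greenish glass stopper, 30 mm across, 36 mm high, standing on the base plate beyond the bolt. Origin: centre of its underside. Leave it.
- clip: Green plastic joint clip, 45 x 40 mm, 12 mm high, lying on the base plate beyond the bolt. Origin: centre of its underside. Leave it.
- spatula: Steel laboratory spatula, a 6 mm round rod with flat ends 12 mm wide, 160 mm long, lying on the bench just left of the base plate. Origin: below its middle. Leave it.
- wash_bottle: White wash bottle with a red cap, 64 mm across, 170 mm high, standing on the bench to the left. Origin: centre of its underside. Leave it.
- amber_jar: Amber glass jar with a white lid, 60 mm across, 85 mm high, standing on the bench to the left. Origin: centre of its underside. Leave it.
- beaker: Small glass beaker, 58 mm across, 75 mm high, standing on the bench to the left. Origin: centre of its underside. Leave it.
- flask: Round-bottomed glass flask, 82 mm across, 116 mm high, sitting in a cork ring on the bench to the left. Origin: bottom of the flask. Leave it.

How it is judged:
By the outcome, as a careful person would: the job done as asked, in the order asked, and still so for the second after the job is handed in, with the robot touching nothing.
It also fails if it takes over 40 s, if anything falls off the work surface, if the arm or the gripper's body presses on something with over 40 N, if the wrist force passes 120 N, or if a joint passes its speed limit or range.

## Working session

There is one attempt and no reset: what is moved stays moved. The work goes in short steps, Python scripts to look and compute and a tool call to move; the robot and the scene stay as the last step left them, time stands still between calls to the robot, and variables do not carry over. Pictures are saved under pics/ and viewed, at most 10 in all, crops included, and the job is handed in when it is done.

Besides the shell and the picture viewer there is one more tool, called after "Call:" as name(argument=value, ...) on one line, values as JSON. servo_tool: Moves the arm, as the interface text tells. Its arguments: {"type":"object","properties":{"increments":{"type":"array","items":{"type":"array","items":{"type":"number"}}},"squeeze":{"type":"number"}},"required":["increments"]}

```bash
mkdir -p pics
cat > h.py <<'E'
import numpy as np,cv2
from rig import manip,optics,finder
def save(c,n):
    im=optics.get_image(c); cv2.imwrite(f'pics/{n}.png',im[:,:,::-1]); return im
def PM(c):
    k=optics.get_calibration(c); f=240/np.tan(np.radians(k['fov_y']/2))
    return np.array([[f,0,k['cx']],[0,f,k['cy']],[0,0,1]])@np.array(k['world_to_cam'])[:3]
def onz(c,uv,z):
    P=PM(c); H=P[:,[0,1,3]].copy(); H[:,2]+=P[:,2]*z
    w=np.linalg.solve(H,[uv[0],uv[1],1]); return w[:2]/w[2]
def tri(a,b):
    A=[]
    for c,uv in((('side'),a),('top',b)):
        P=PM(c); A+=[uv[0]*P[2]-P[0],uv[1]*P[2]-P[1]]
    X=np.linalg.svd(np.array(A))[2][-1]; return X[:3]/X[3]
E
python3 - <<'E'
from h import *
save('side','s0');save('top','t0')
for n,z in(('knob',.083),('slot_corner',.048),('bath',.204),('keeper',.033),('evaporator',0),('head',.445),('stopper',0),('clip',0)):
    r={}
    for c in('side','top'):
        d=finder.tip_of(n,c)
        if d: r[c]=d[0]['at']; print(n,c,np.round(d[0]['at'],1),round(d[0]['p'],2),np.round(onz(c,d[0]['at'],z),4))
    if len(r)==2: print('  tri',np.round(tri(r['side'],r['top']),4))
s=manip.get_state();print(s)
for c in('side','top'):print(optics.get_calibration(c))
E
```

```text
knob side [338.  319.2] 0.44 [0.5233 0.1597]
knob top [314.5 269.1] 0.56 [0.5278 0.1595]
  tri [0.526  0.159  0.0819]
slot_corner side [336.8 317.8] 0.64 [0.5431 0.1216]
slot_corner top [329.4 264.8] 0.96 [0.5466 0.1255]
  tri [0.544 0.125 0.051]
bath side [330.8 211.2] 0.98 [ 0.6656 -0.0848]
bath top [441.1 205.3] 0.61 [ 0.6738 -0.1001]
  tri [ 0.6759 -0.1031  0.1929]
keeper side [336.3 310.7] 0.9 [0.5618 0.0839]
evaporator side [336.8 338.1] 0.83 [0.5335 0.1375]
evaporator top [323.4 271.3] 0.93 [0.536  0.1389]
  tri [0.5346 0.1385 0.0008]
head side [328.3 131.8] 0.97 [ 0.6437 -0.0111]
head top [424.5 179.9] 0.73 [ 0.6396 -0.0136]
  tri [ 0.6422 -0.0132  0.4439]
stopper side [281.5 341.6] 0.56 [0.6439 0.2103]
stopper top [346.4 262.8] 0.7 [0.563 0.083]
  tri [ 0.6387  0.1033 -0.1072]
clip side [279.7 324.7] 0.6 [0.6778 0.1633]
clip top [319.4 217.6] 0.53 [0.6739 0.1623]
  tri [ 6.758e-01  1.629e-01 -2.000e-04]
{'clock': 0.9, 'qpos': array([-1.36998439e+00,  2.75883056e-01,  1.50487642e+00,  2.32800035e-05,
        1.36070321e+00, -1.20974759e-01]), 'qd': array([-0.00071556, -0.0006
[... 494 characters left out ...]
08529453353881128}
{'fov_y': 56.16330997584905, 'cx': 317.9740174703244, 'cy': 240.8302643044242, 'world_to_cam': array([[-0.88653116, -0.46242636,  0.01497898,  0.58163742],
       [-0.26077017,  0.47266321, -0.84177694,  0.30729625],
       [ 0.38217983, -0.75016755, -0.53961766,  0.97754165],
       [ 0.        ,  0.        ,  0.        ,  1.        ]])}
{'fov_y': 54.48109171878477, 'cx': 321.5957030275656, 'cy': 238.3293493731275, 'world_to_cam': array([[ 0.09496714, -0.99547813,  0.00212846,  0.09187254],
       [-0.97428271, -0.09338359, -0.20506754,  0.61819278],
       [ 0.20433902,  0.01740096, -0.97874551,  1.06220487],
       [ 0.        ,  0.        ,  0.        ,  1.        ]])}
```

Run:
```python
import cv2,numpy as np
a=cv2.imread('pics/s0.png')[210:400,220:440];b=cv2.imread('pics/t0.png')[160:350,220:440]
cv2.imwrite('pics/c0.png',np.hstack([cv2.resize(a,None,fx=1.8,fy=1.8),cv2.resize(b,None,fx=1.8,fy=1.8)]))
```

```text
(no output)
```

View pics/s0.png

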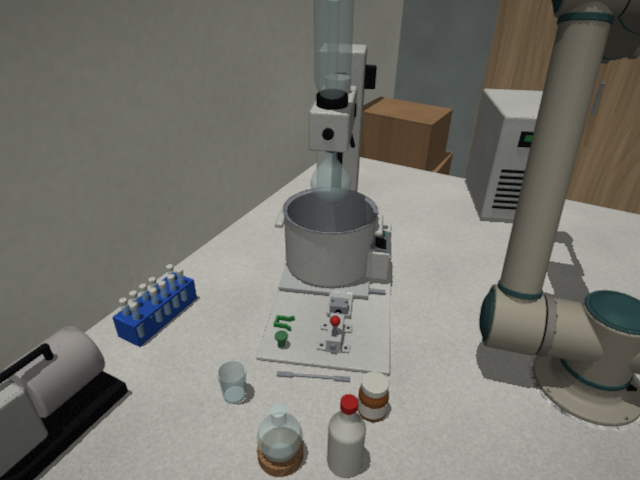

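View pics/t0.png

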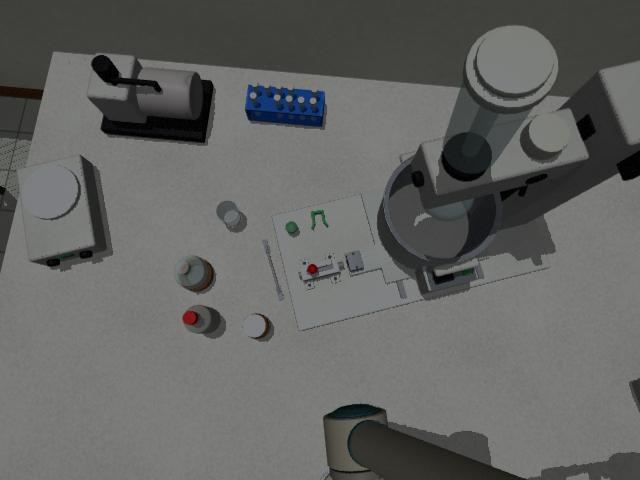

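View pics/c0.png

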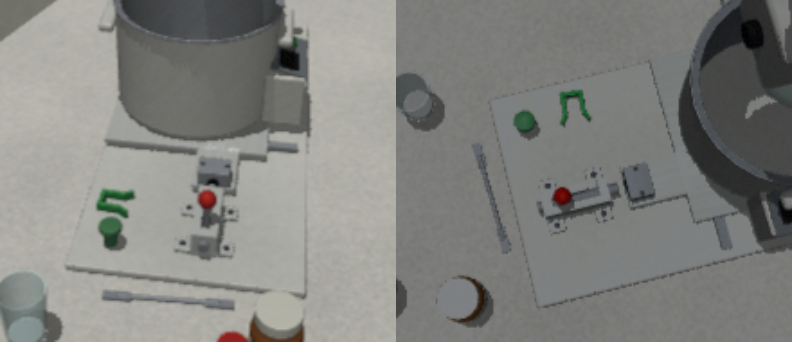

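The pictures show the red knob at side (335,321) and top (312,269), with its slot running toward the bath. The slot looks about parallel to the tool's y axis. I'll fit the evaporator pose next.

```bash
cat >> h.py <<'E'
def red(c,box,im=None):
    if im is None: im=optics.get_image(c)
    h=cv2.cvtColor(im,cv2.COLOR_RGB2HSV).astype(int)
    m=((h[...,0]<8)|(h[...,0]>172))&(h[...,1]>140)&(h[...,2]>60)
    x0,x1,y0,y1=box; k=np.zeros_like(m); k[y0:y1,x0:x1]=1; v,u=np.nonzero(m&k)
    return (np.array([(u.min()+u.max())/2,(v.min()+v.max())/2]) if len(u) else None),len(u)
def knob():
    a,b=red('side',(300,370,280,360)),red('top',(285,360,225,300))
    return a,b,(tri(a[0],b[0]) if a[0] is not None and b[0] is not None else None)
E
python3 - <<'E'
from h import *
from scipy.optimize import least_squares
a,b,K=knob(); print(a,b,K)
obs=[('top',(272,215),(170,90,12)),('top',(299,329),(-130,90,12)),('side',(336.8,338.1),(0,0,0)),('top',(323.4,271.3),(0,0,0)),
('side',(336.8,317.8),(0,-21,48)),('top',(329.4,264.8),(0,-21,48)),('side',(328.3,131.8),(50,-180,445)),('top',(424.5,179.9),(50,-180,445)),('side',(330.8,211.2),(50,-280,204)),('top',(441.1,205.3),(50,-280,204)),('side',(336.3,310.7),(0,-66,33)),('side',(261,359),(170,90,12)),('side',(391,369),(-130,90,12))]
def R(p,l): c,s=np.cos(p[2]),np.sin(p[2]); return np.array([p[0]+c*l[0]-s*l[1],p[1]+s*l[0]+c*l[1],l[2]])
def f(p):
    r=[]
    for c,uv,l in obs:
        q=PM(c)@np.append(R(p,np.array(l)/1e3),1); r+=list(q[:2]/q[2]-uv)
    # knob on axis
    d=K[:2]-p[:2]; r.append(500*(np.cos(p[2])*d[0]+np.sin(p[2])*d[1]))
    return np.array(r)
s=least_squares(f,[.535,.14,.32],loss='soft_l1'); p=s.x
print(p,np.degrees(p[2]));print(np.round(f(p),1))
d=K[:2]-p[:2];c,sn=np.cos(p[2]),np.sin(p[2]);print('knob local',c*d[0]+sn*d[1],-sn*d[0]+c*d[1])
T=manip.get_state()['position'];d=T[:2]-p[:2];print('tcp local',c*d[0]+sn*d[1],-sn*d[0]+c*d[1])
E
```

```text
(array([335. , 320.5]), 71) (array([312. , 268.5]), 70) [0.52846769 0.16541042 0.08153845]
[0.53536678 0.14171284 0.34028813] 19.49707349299703
[-0.1  0.2  0.3  2.3 -1.5  0.9 -1.2  0.1  0.2  0.2  1.3  1.8  0.5  0.1
 -1.4 -1.9 -0.  -4.2  2.6 -0.7  2.4 -0.5 -4.9 -3.8 -0.6  2.2  0.7]
knob local 0.0014057869449631182 0.024641356715820604
tcp local -0.5625880773934258 -0.529847246084411
```

Call:
servo_tool(increments=[[2, -3.4, 0, 0, 0, -1, 1], [2, -3.4, 0, 0, 0, 0, 1], [2, -3.4, 0, 0, 0, 0, 1], [2, -3.4, 0, 0, 0, 0, 1], [2, -3.4, 0, 0, 0, 0, 1]])

```text
clock: 1.5
position: [0.2204, -0.3505, 0.2393]
ee_rot: [0.0, 0.986, 0.169, 0.0]
contact_force: [0.9, 0.6, 0.4]
width: 0.0124
gripper_force: 0.0
```

Call:
servo_tool(increments=[[2, -3.4, 0, 0, 0, 0, 1], [2, -3.4, 0, 0, 0, 0, 1], [2, -3.4, 0, 0, 0, 0, 1], [2, -3.4, 0, 0, 0, 0, 1], [2, -3.4, 0, 0, 0, 0, 1]])

```text
clock: 2.0
position: [0.258, -0.157, 0.2395]
ee_rot: [0.0, 0.986, 0.168, 0.0]
contact_force: [1.3, -0.8, -0.1]
width: -0.0
gripper_force: 0.0
```

Call:
servo_tool(increments=[[2, -3.4, 0, 0, 0, 0, 1], [2, -3.4, 0, 0, 0, 0, 1], [2, -3.4, 0, 0, 0, 0, 1], [2, -3.4, 0, 0, 0, 0, 1], [2, -3.4, 0, 0, 0, 0, 1]])

```text
clock: 2.5
position: [0.2957, 0.0367, 0.2397]
ee_rot: [0.0, 0.986, 0.169, 0.001]
contact_force: [1.4, -0.6, -0.6]
width: 0.0002
gripper_force: 0.0
```

Call:
servo_tool(increments=[[3.7, -1.2, 0, 0, 0, 0, 1], [3.7, -1.2, 0, 0, 0, 0, 1], [3.7, -1.2, 0, 0, 0, 0, 1], [3.7, -1.2, 0, 0, 0, 0, 1], [3.7, -1.2, 0, 0, 0, 0, 1]])

```text
clock: 3.0
position: [0.4513, 0.1546, 0.2393]
ee_rot: [0.0, 0.986, 0.169, 0.0]
contact_force: [0.3, -0.4, 0.3]
width: 0.0001
gripper_force: 0.0
```

Call:
servo_tool(increments=[[3.7, -1.2, 1, 0, 0, 0, 1], [3.7, -1.2, 2, 0, 0, 0, 1], [0, 0, 3, 0, 0, 0, 1], [0, 0, 3, 0, 0, 0, 1], [0, 0, 0, 0, 0, 0, 1]])

```text
clock: 3.5
position: [0.509, 0.1999, 0.1452]
ee_rot: [0.0, 0.986, 0.169, -0.005]
contact_force: [-0.8, -0.4, -0.2]
width: 0.0001
gripper_force: 0.0
```

```bash
cat >> h.py <<'E'
P=np.array([.53537,.14171,.34029])
def loc(q): c,s=np.cos(P[2]),np.sin(P[2]);d=q[:2]-P[:2];return np.round([(c*d[0]+s*d[1])*1e3,(-s*d[0]+c*d[1])*1e3,q[2]*1e3],1)
E
python3 - <<'E'
from h import *
a=save('side','s1')[260:380,280:400];b=save('top','t1')[200:320,260:380]
cv2.imwrite('pics/c1.png',cv2.resize(np.hstack([a,b]),None,fx=3.2,fy=3.2)[:,:,::-1])
print(loc(manip.get_state()['position']))
E
```

```text
[ -2.4  63.2 149.4]
```

View pics/c1.png

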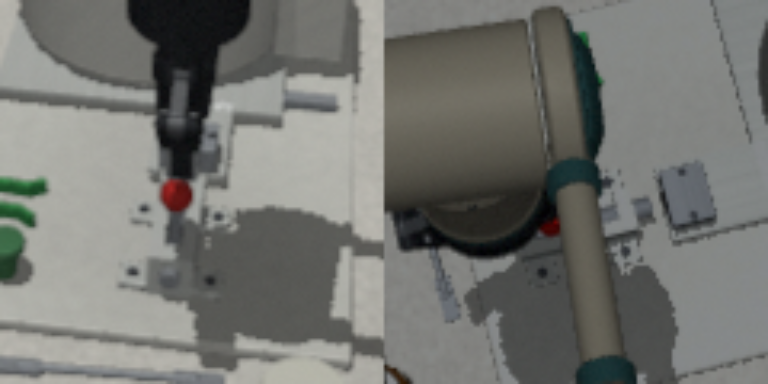

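Run:
```python
from h import *
q=manip.get_state()['position']
for c in('side','top'):
  for z in(.008,0,):
    r=PM(c)@np.append(q-[0,0,z],1);print(c,r[:2]/r[2])
```

```text
side [335.62563679 311.87096064]
side [335.76372713 308.98129996]
top [295.03670218 270.6911142 ]
top [294.84137994 270.19172831]
```

The tip shows at side (335,312), just above the knob in the image and not touching it, which matches the projection. I'll descend and make contact.

Call:
servo_tool(increments=[[0.1, 0, 2, 0, 0, 0, 1], [0.2, 0, 2, 0, 0, 0, 1], [0, 0, 2, 0, 0, 0, 1], [0, 0, 0.9, 0, 0, 0, 1], [0, 0, 0, 0, 0, 0, 1]])

```text
clock: 4.1
position: [0.515, 0.2014, 0.0808]
ee_rot: [0.0, 0.986, 0.169, 0.0]
contact_force: [0.1, -0.2, 0.1]
width: 0.0001
gripper_force: 0.0
```

Call:
servo_tool(increments=[[0, 0.4, 0, 0, 0, 0, 1], [0, 0.4, 0, 0, 0, 0, 1], [0, 0.4, 0, 0, 0, 0, 1], [0, 0.4, 0, 0, 0, 0, 1], [0, 0.4, 0, 0, 0, 0, 1]])

```text
clock: 4.6
position: [0.5221, 0.183, 0.081]
ee_rot: [-0.001, 0.986, 0.169, 0.001]
contact_force: [-0.6, 3.3, 3.4]
width: 0.0001
gripper_force: 1.6
```

Call:
servo_tool(increments=[[0, 0.4, 0, 0, 0, 0, 1], [0, 0.4, 0, 0, 0, 0, 1], [0, 0.4, 0, 0, 0, 0, 1], [0, 0.4, 0, 0, 0, 0, 1], [0, 0, 0, 0, 0, 0, 1]])

```text
clock: 5.1
position: [0.527, 0.1668, 0.0801]
ee_rot: [0.0, 0.986, 0.169, -0.0]
contact_force: [0.7, 1.5, 0.5]
width: 0.0
gripper_force: 0.5
```

Run:
```python
from h import *
s=manip.get_state();print(loc(s['position']),s['contact_force'])
a=red('side',(300,370,270,360));print(a,loc(np.append(onz('side',a[0],.083),.083)))
```

```text
[ 0.5 26.5 80.1] [0.66584646 1.49400562 0.50713733]Traceback (most recent call last):
  File "<stdin>", line 3, in <module>
  File "h.py", line 10, in onz
    w=np.linalg.solve(H,[uv[0],uv[1],1]); return w[:2]/w[2]
                         ~~^^^
TypeError: 'NoneType' object is not subscriptable
```

Call:
servo_tool(increments=[[0, 0.4, 0, 0, 0, 0, 1], [0, 0.4, 0, 0, 0, 0, 1], [0, 0.4, 0, 0, 0, 0, 1], [0, 0.4, 0, 0, 0, 0, 1], [0, 0.3, 0, 0, 0, 0, 1]])

```text
clock: 5.65
position: [0.5329, 0.1492, 0.0801]
ee_rot: [0.0, 0.986, 0.169, -0.0]
contact_force: [-1.2, 3.2, -0.6]
width: -0.0002
gripper_force: 1.4
```

Call:
servo_tool(increments=[[0, 0.1, 0, 0, 0, 0, 1], [0, 0.1, 0, 0, 0, 0, 1], [0, 0.1, 0, 0, 0, 0, 1], [0, 0.1, 0, 0, 0, 0, 1], [0, 0, 0, 0, 0, 0, 1]])

```text
clock: 6.15
position: [0.5339, 0.1465, 0.0801]
ee_rot: [-0.001, 0.986, 0.169, -0.0]
contact_force: [-2.3, 4.3, -0.2]
width: -0.0002
gripper_force: 2.5
```

Run:
```python
from h import *
s=manip.get_state();print(loc(s['position']),s['contact_force'])
```

```text
[ 0.2  5.  80.1] [-2.27570037  4.26284879 -0.22548209]
```

Call:
servo_tool(increments=[[0, 0.1, 0, 0, 0, 0, 1], [0, 0.1, 0, 0, 0, 0, 1], [0, 0, 0, 0, 0, 0, 1], [0, 0, 0, 0, 0, 0, 1], [0, 0, 0, 0, 0, 0, 1]])

```text
clock: 6.65
position: [0.5341, 0.1461, 0.0802]
ee_rot: [-0.002, 0.986, 0.168, -0.001]
contact_force: [-3.0, 8.1, -0.1]
width: 0.0002
gripper_force: 4.6
```

Call:
servo_tool(increments=[[0, 0.1, 0, 0, 0, 0, 1], [0, 0.1, 0, 0, 0, 0, 1], [0, 0, 0, 0, 0, 0, 1], [0, 0, 0, 0, 0, 0, 1], [0, 0, 0, 0, 0, 0, 1]])

```text
clock: 7.15
position: [0.5342, 0.1457, 0.0802]
ee_rot: [-0.003, 0.986, 0.168, -0.001]
contact_force: [-4.2, 12.4, 0.5]
width: -0.0004
gripper_force: 6.8
```

Run:
```python
from h import *
s=manip.get_state();print(loc(s['position']),s['contact_force'])
```

```text
[ 0.2  4.2 80.2] [-4.22620517 12.41320645  0.49560257]
```

Bolt home: the force climbs with no further travel, and the TCP is where I expect it at the hard stop. Next I'll go round to the robot side of the knob.

Call:
servo_tool(increments=[[0, -1, 0, 0, 0, 0, 1], [0, -0.5, 0, 0, 0, 0, 1], [-2, 0, 0, 0, 0, 0, 1], [-2, 0, 0, 0, 0, 0, 1], [0, 0, 0, 0, 0, 0, 1]])

```text
clock: 7.65
position: [0.4904, 0.1418, 0.0801]
ee_rot: [0.001, 0.986, 0.169, -0.002]
contact_force: [-0.3, 0.5, -0.5]
width: -0.0
gripper_force: 0.0
```

Run:
```python
from h import *
s=manip.get_state();print(loc(s['position']),s['contact_force'])
a=red('side',(300,370,270,360));print(a);print(loc(np.append(onz('side',a[0],.083),.083)) if a[0] is not None else '')
```

```text
[-42.3  15.1  80.1] [-0.28555779  0.5242938  -0.50566535]
(array([337. , 307.5]), 72)
[  1.  -18.1  83. ]
```

Call:
servo_tool(increments=[[0, 1.3, 0, 0, 0, 0, 1], [0, 1.2, 0, 0, 0, 0, 1], [0, 1.2, 0, 0, 0, 0, 1], [0.5, 0, 0, 0, 0, 0, 1], [0.5, 0, 0, 0, 0, 0, 1]])

```text
clock: 8.2
position: [0.5157, 0.1109, 0.0802]
ee_rot: [-0.0, 0.986, 0.168, 0.0]
contact_force: [0.6, 0.2, -0.4]
width: 0.0002
gripper_force: 0.0
```

Call:
servo_tool(increments=[[0.3, 0, 0, 0, 0, 0, 1], [0.3, 0, 0, 0, 0, 0, 1], [0.3, 0, 0, 0, 0, 0, 1], [0.3, 0, 0, 0, 0, 0, 1], [0.3, 0, 0, 0, 0, 0, 1]])

```text
clock: 8.7
position: [0.5287, 0.1166, 0.0802]
ee_rot: [-0.0, 0.986, 0.169, -0.0]
contact_force: [-1.1, -0.1, 0.8]
width: 0.0002
gripper_force: 0.5
```

Run:
```python
from h import *
s=manip.get_state();print(loc(s['position']),s['contact_force'])
a=red('side',(290,370,270,360));print(a)
```

```text
[-14.6 -21.4  80.2] [-1.08141325 -0.06661113  0.77081517]
(array([334., 307.]), 64)
```

Call:
servo_tool(increments=[[0.4, 0, 0, 0, 0, 0, 1], [0.4, 0, 0, 0, 0, 0, 1], [0.4, 0, 0, 0, 0, 0, 1], [0.4, 0, 0, 0, 0, 0, 1], [0.4, 0, 0, 0, 0, 0, 1]])

```text
clock: 9.25
position: [0.5479, 0.123, 0.08]
ee_rot: [0.0, 0.986, 0.169, -0.0]
contact_force: [-2.0, -0.2, -0.8]
width: 0.0002
gripper_force: 0.6
```

Call:
servo_tool(increments=[[0.4, 0, 0, 0, 0, 0, 1], [0.3, 0, 0.1, 0, 0, 0, 1], [0.3, 0, 0.1, 0, 0, 0, 1], [0.3, 0, 0.15, 0, 0, 0, 1], [0.2, 0, 0.1, 0, 0, 0, 1]])

```text
clock: 9.75
position: [0.5624, 0.1281, 0.0757]
ee_rot: [0.0, 0.986, 0.169, 0.0]
contact_force: [-0.3, -0.2, -0.6]
width: -0.0001
gripper_force: 0.3
```

Run:
```python
from h import *
s=manip.get_state();print(loc(s['position']),s['contact_force'])
a=red('side',(280,370,270,360));print(a)
t=PM('side')
for k in((0,-22,83),(43,-22,58),(38,-22,66),(32,-22,71)):
    x,y,z=np.array(k)/1e3;c,sn=np.cos(P[2]),np.sin(P[2]);r=t@[P[0]+c*x-sn*y,P[1]+sn*x+c*y,z,1];print(k,r[:2]/r[2])
```

```text
[ 20.9 -21.8  75.7] [-0.25413778 -0.21695476 -0.57515576]
(array([319.5, 312. ]), 60)
(0, -22, 83) [337.6095498  306.44888165]
(43, -22, 58) [319.18008358 312.60055645]
(38, -22, 66) [321.33153595 310.26523186]
(32, -22, 71) [323.89619668 308.92252846]
```

Almost at the bottom. I'll press on gently, mostly downwards, to find the hard stop.

Call:
servo_tool(increments=[[0.2, 0, 0.15, 0, 0, 0, 1], [0.1, 0, 0.15, 0, 0, 0, 1], [0, 0, 0.1, 0, 0, 0, 1], [0, 0, 0, 0, 0, 0, 1], [0, 0, 0, 0, 0, 0, 1]])

```text
clock: 10.3
position: [0.5648, 0.129, 0.0718]
ee_rot: [0.0, 0.986, 0.169, 0.0]
contact_force: [-0.6, -0.2, 0.2]
width: 0.0001
gripper_force: 0.0
```

Run:
```python
from h import *
s=manip.get_state();print(loc(s['position']),s['contact_force'])
print(red('side',(280,370,270,360)))
```

```text
[ 23.5 -21.8  71.8] [-0.57164071 -0.24963969  0.15972503]
(array([318., 313.]), 57)
```

Call:
servo_tool(increments=[[0.1, 0, 0, 0, 0, 0, 1], [0.1, 0, 0, 0, 0, 0, 1], [0.1, 0, 0, 0, 0, 0, 1], [0, 0, 0, 0, 0, 0, 1], [0, 0, 0, 0, 0, 0, 1]])

```text
clock: 10.85
position: [0.5664, 0.1297, 0.0715]
ee_rot: [0.0, 0.986, 0.169, -0.001]
contact_force: [-4.1, -2.4, 0.9]
width: -0.0001
gripper_force: 2.2
```

Run:
```python
from h import *
s=manip.get_state();print(loc(s['position']),s['contact_force'])
print(red('side',(280,370,270,360)))
```

```text
[ 25.2 -21.7  71.5] [-4.05268909 -2.40955621  0.93215862]
(array([318., 314.]), 57)
```

Call:
servo_tool(increments=[[0.1, 0, 0.1, 0, 0, 0, 1], [0.1, 0, 0.1, 0, 0, 0, 1], [0, 0, 0, 0, 0, 0, 1], [0, 0, 0, 0, 0, 0, 1], [0, 0, 0, 0, 0, 0, 1]])

```text
clock: 11.4
position: [0.5669, 0.1299, 0.0708]
ee_rot: [0.0, 0.986, 0.169, -0.003]
contact_force: [-9.9, -3.8, 11.8]
width: 0.0002
gripper_force: 7.6
```

Run:
```python
from h import *
s=manip.get_state();print(loc(s['position']),s['contact_force'])
print(red('side',(280,370,270,360)))
```

```text
[ 25.8 -21.7  70.8] [-9.85040612 -3.77072898 11.76082166]
(array([318., 314.]), 58)
```

The handle is on its hard stop: the force rises and the knob doesn't move. I'll back off toward the robot, then up.

Call:
servo_tool(increments=[[-0.6, 0, -0.4, 0, 0, 0, 1], [-1, 0, -2, 0, 0, 0, 1], [-1, 0, -4, 0, 0, 0, 1], [-2, 0, -4, 0, 0, 0, 1], [-4, 0, -3, 0, 0, 0, 1]])

```text
clock: 11.95
position: [0.4927, 0.1027, 0.2067]
ee_rot: [0.0, 0.986, 0.169, 0.005]
contact_force: [-0.1, -0.7, 0.8]
width: 0.0002
gripper_force: 0.0
```

Call:
servo_tool(increments=[[-4, 0, -2, 0, 0, 0, 1], [-4, 0, 0, 0, 0, 0, 1], [-4, 0, 0, 0, 0, 0, 1], [-3, 0, 0, 0, 0, 0, 1], [0, 0, 0, 0, 0, 0, 1]])

```text
clock: 12.45
position: [0.3443, 0.0518, 0.2241]
ee_rot: [0.0, 0.986, 0.168, 0.001]
contact_force: [0.5, -0.1, 0.8]
width: -0.0
gripper_force: 0.0
```

Run:
```python
from h import *
A=save('side','s2');B=save('top','t2')
r=[red('side',(280,370,270,360),A),red('top',(300,370,200,300),B)];print(r,r[1][0] is not None and loc(tri(r[0][0],r[1][0])))
cv2.imwrite('pics/c2.png',cv2.resize(np.hstack([A[260:400,240:400],B[180:320,240:400]]),None,fx=2.4,fy=2.4)[:,:,::-1])
print(loc(manip.get_state()['position']),manip.get_state()['contact_force'])
```

```text
[(array([318., 314.]), 60), (array([326., 248.]), 64)] [ 45.9 -20.7  54.4]
[-206.2  -21.9  224.6] [0.10127138 0.24006745 0.47575917]
```

View pics/c2.png

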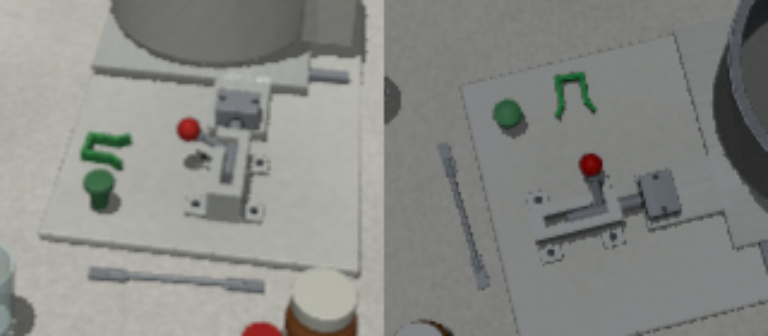

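The picture shows the knob down in the short leg, at side (318,314) and top (326,248). The bolt's nose is in the keeper, and the stopper, clip and spatula haven't moved.

```bash
python3 -c "
from rig import manip
print(manip.sign_off())"
```

```text
the job is handed in; nothing more can be done
None
```

The bath is locked: the bolt was pushed to its stop in the keeper, the knob was then turned to the bottom of the short leg, and the hand was withdrawn clear at about 12.5 s.

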